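Press three pegs home in order

ROBOT

A 6-joint arm with a two-finger parallel gripper is mounted at the origin on the work surface; the furniture and walls round the work are solid. World frame = base frame: x ahead of the robot, y to its left, z up, the work surface at z = 0. Lengths are in mm, angles in rad, forces in N, time in s.
With the tool pointing down it reaches from about 275 to 825 mm from the base axis. Payload 5.2 kg.
Tool frame: the origin (TCP) lies at the very end of the fingers, on their centre line; the grasp point (between the pads) lies 19 mm behind it; z points along the fingers, y is the line along which they close (so a half turn about z gives the same grasp; the last joint's range is limited). The gripper opens to 93 mm and grips with 3 to 60 N. Pads are 15 mm wide; open, the fingers measure 128 mm over their backs; the gripper's body (75 mm by 188 mm) begins 65 mm behind the grasp point.
Start: joints at [-1.366, 0.259, 1.535, -0, 1.348, -0.203], TCP at [218.145, -504.893, 195.153] pointing down, gripper open.
Joint ranges: [-3.14, 3.14], [-0.91, 2.08], [0.19, 2.58], [-1.22, 4.36], [0.22, 2.71], [-3.12, 3.12]. Speed limits (rad/s): [2.57, 2.57, 3.14, 3.14, 3.14, 3.14].

INTERFACE

Orientations are given as [roll, pitch, yaw] about the fixed x, y, z axes, in that order (R = Rz(yaw) Ry(pitch) Rx(roll)).
In Python, from bench import robot gives the robot as it stands. The module is installed in compiled form; this text tells all that it offers. Calls block until the motion is done:
- robot.move_ptp(position, orientation): joint-space move of the TCP to a pose.
- robot.move_linear(position, ori=None, speed=150, f_stop=None): straight line of the TCP; ori=None keeps the orientation; speed is the mean speed in mm/s. With f_stop (N) it stops when the force on the tool has changed by that much, and returns True; else False.
- robot.move_j(angles): joint-space move.
- robot.move_gripper(opening): opening from 0.0 (shut) to 1.0 (fully open); the grip force is fixed at half the most; returns when the fingers have stopped.
- robot.sleep(seconds).
- robot.inverse_kinematics(position, orientation): joint angles nearest the present ones, or None.
- robot.get_image(name): name is "scene" or "top" or "wrist"; returns a dict with "img" (400x640x3 uint8, blue, green, red), "fovy" (degrees; the focal length in pixels is half the picture's height over the tangent of half this angle, whatever the lens; pixels are square), "cx", "cy" (the principal point, pixels), "k1" (the pictures are not rectified: a ray, as slopes to the right and down, at radius r is drawn at 1 + k1 r^2 times it, then the intrinsics apply), "eye" and "orientation" of the camera in the world. Camera axes: x right, y down, z forward; pixel columns grow to the right and rows downward; lengths in mm; the calibration is good to about 2 mm. A picture is of the moment at which its call begins. There is no depth.
A pose or a line that the arm cannot do raises robot.MotionError and nothing moves.
- robot.hand_in(): hands the job in; it is judged then, once.
Readings, each from a call of its own:
- robot.current_t(): time.
- robot.current_qpos(): joint angles.
- robot.current_joint_vel(): joint speeds.
- robot.current_joint_efforts(): joint torques, N m.
- robot.current_tcp_pos(): TCP position.
- robot.current_eef_rot(): TCP orientation.
- robot.current_contact_force(): force on the tool from outside, world axes, zero at the start.
- robot.current_ft_torque(): the same for the moment, N m.
- robot.current_gripper_width(): opening from 0.0 (shut) to 1.0 (fully open).
- robot.current_finger_force(): force on a finger pad.
Only numpy, scipy, OpenCV 4.12 (cv2) and the standard library are available. Lean on these libraries where they do the work, as an engineer would, in place of code of your own. Each camera call takes 0.05 s, during which the arm holds its last target. There are 200 camera calls.

TASK

Three wooden pegs stand proud of the pale board on the bench. With closed fingertips, gently press each one straight down until it stops: the thick round peg first, then the square peg, then the slim round peg, pushing none down before its turn. Use no more than a light push, do not grip or pull the pegs, pick nothing up, leave the other things on the bench where they are, and finish clear of everything.

Things in the scene. Friction and masses are not known exactly. Their poses are not given: they have to be found in the camera images.
- thick_top (a point): centre of the top face of the thick round peg (28 mm diameter), 46 mm long, of plain wood, standing upright in the pale board; only its uppermost 15 to 23 mm shows above the board at the start. Axes: z up
- square_top (a point): centre of the top face of the square peg (19 x 19 mm), 46 mm long, of plain wood, standing upright in the pale board; only its uppermost 15 to 23 mm shows above the board at the start. Axes: z up
- slim_top (a point): centre of the top face of the slim round peg (12 mm diameter), 46 mm long, of plain wood, standing upright in the pale board; only its uppermost 15 to 23 mm shows above the board at the start. Axes: z up
- thick_peg (a joint): how far the thick round peg (28 mm diameter) still has to go down, in m: 0 = fully home (its top then stands 3 mm above the board's upper face), 0.012 to 0.020 at the start. It slides straight down through a tight hole; about 5 N pushes it steadily, it stays where it is left, and it meets a firm stop at 0
- square_peg (a joint): how far the square peg (19 x 19 mm) still has to go down, in m: 0 = fully home (its top then stands 3 mm above the board's upper face), 0.012 to 0.020 at the start. It slides straight down through a tight hole; about 5 N pushes it steadily, it stays where it is left, and it meets a firm stop at 0
- slim_peg (a joint): how far the slim round peg (12 mm diameter) still has to go down, in m: 0 = fully home (its top then stands 3 mm above the board's upper face), 0.012 to 0.020 at the start. It slides straight down through a tight hole; about 5 N pushes it steadily, it stays where it is left, and it meets a firm stop at 0
- work: the pale maple board, 275 x 118 x 21 mm, lying on three cross rails and fixed to the bench. Origin: centre of its underside, 30 mm above the bench, so its upper face is 51 mm above the bench. x along its length (roughly left-right as the robot sees it), z up. The three pegs stand in a row about 80 mm apart along its length, near its middle line, in any order
- wax_tin: bystander: round green tin, 86 mm diameter, 35 mm high, loose beside one end of the board. Origin: centre of its underside
- white_block: bystander: small pale block, 45 x 58 x 28 mm, loose beside the other end of the board. Origin: centre of its underside
- pencil: bystander: pencil, 172 mm long, 8 mm thick, lying loose on the board along one long edge, 48 mm from the board's middle line. Origin: centre of its underside, x along its length
- sanding_block: bystander: cork sanding block, 116 x 64 x 32 mm, loose on the bench. Origin: centre of its underside
- offcut: bystander: dark walnut offcut, 120 x 45 x 28 mm, loose on the bench. Origin: centre of its underside
- spring_clamp: bystander: spring clamp, 138 x 64 x 24 mm, lying loose on the bench. Origin: centre of its underside

How it is judged:
By the outcome, as a careful person would: the job done as asked, in the order asked, and still so for the second after the job is handed in, with the robot touching nothing.
It also fails if it takes over 38 s, if anything falls off the work surface, if the arm or the gripper's body presses on something with over 40 N, if the wrist force passes 120 N, or if a joint passes its speed limit or range.

## Working session

There is one attempt and no reset: what is moved stays moved. The work goes in short steps, each a Python script; the robot and the scene stay as the last script left them, time stands still between calls to the robot, and variables do not carry over. Pictures are saved under pics/ and viewed, at most 10 in all, crops included, and the job is handed in when it is done.

```bash
mkdir -p pics
cat > h.py <<'E'
import numpy as np, cv2
from bench import robot
from scipy.spatial.transform import Rotation as R
def snap(n,f):
    d=robot.get_image(n); cv2.imwrite('pics/'+f,d['img']); return d
def ray(d,u,v):
    f=200/np.tan(np.radians(d['fovy'])/2)
    p=np.array([(u-d['cx'])/f,(v-d['cy'])/f]); q=p.copy()
    for _ in range(30): q=p/(1+d['k1']*(q@q))
    o=np.array(d['orientation']); M=o if o.shape==(3,3) else R.from_euler('xyz',o).as_matrix()
    return np.array(d['eye']),M@np.array([q[0],q[1],1])
def onz(d,u,v,z):
    e,r=ray(d,u,v); return e+r*(z-e[2])/r[2]
E
python3 - <<'E'
from h import *
for n in('top','scene'):
    d=snap(n,n+'1.png'); print(n,{k:v for k,v in d.items() if k!='img'})
print(robot.current_t(),robot.current_eef_rot())
E
```

```text
top {'fovy': 56.12068808411709, 'cx': 319.26904643757047, 'cy': 203.79346816267696, 'k1': -0.02450071004150953, 'eye': array([ 437.29583574,  -83.67764627, 1013.8845712 ]), 'orientation': array([-3.06798055, -0.01511998, -1.58744233])}
scene {'fovy': 52.241475546460926, 'cx': 313.12040911521575, 'cy': 197.86090899655426, 'k1': -0.07803103413723336, 'eye': array([-498.78007177,  630.25729713,  626.92195126]), 'orientation': array([-1.99373282, -0.00376445, -2.20013446])}
0.1 [-3.14003608e+00 -3.18012527e-04  4.07791062e-01]
```

View pics/top1.png

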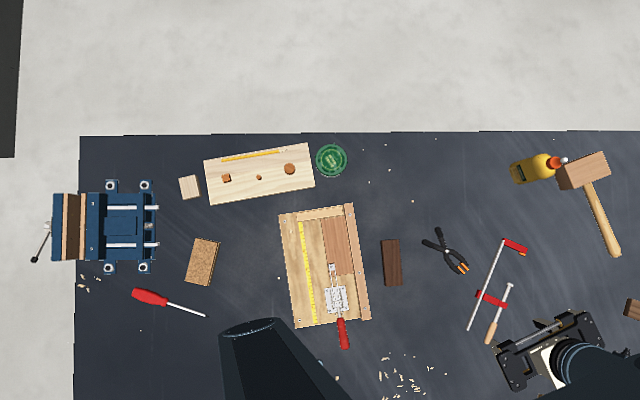

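View pics/scene1.png

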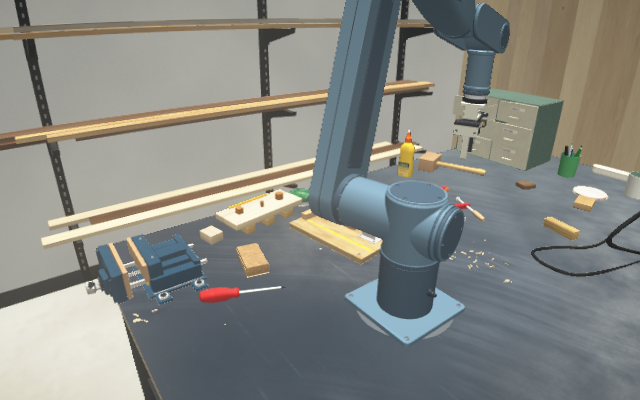

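The top view shows the board centred near (260,173), with the square peg at (226,178), the slim one at (258,178) and the thick one at (290,169). The pencil lies along the far edge, the tin to the right and the white block to the left. The scene view shows nothing tall next to the board. Next I'll go above it, fingers shut, for a closer look.

Run:
```python
from h import *
d=cv2.imread('pics/top1.png'); dd=robot.get_image('top')
P=[onz(dd,u,v,72) for u,v in((226,178),(258,178),(290,169))]
print(np.round(P,1))
c=P[1]; ax=P[0]-P[2]; yaw=np.arctan2(ax[1],ax[0])-np.pi/2; print('row rot',yaw)
p=robot.current_tcp_pos(); o=robot.current_eef_rot()
robot.move_gripper(0.0)
robot.move_linear([p[0],p[1],300],speed=250)
best=None
for y in (yaw,yaw+np.pi):
    q=robot.inverse_kinematics([c[0]-40,c[1],290],[np.pi,0,y])
    print(y,q)
    if q is not None and (best is None or abs(q[5])<abs(best[0][5])): best=(q,y)
robot.move_ptp([c[0]-40,c[1],290],[np.pi,0,best[1]])
w=snap('wrist','w1.png'); print(best[1],robot.current_t(),{k:v for k,v in w.items() if k!='img'})
```

```text
[[575.5 135.3  72. ]
 [574.2  54.6  72. ]
 [596.  -26.4  72. ]]
row rot 0.1263682153244301
0.1263682153244301 [-1.05959971e-01  1.89121835e-01  1.39581092e+00 -4.44089210e-16
  1.55665989e+00  1.33846814e+00]
3.267960868914223 [-0.10595997  0.18912183  1.39581092  0.          1.55665989 -1.80312451]
0.1263682153244301 4.5083 {'fovy': 62.84396703202332, 'cx': 325.21899375684495, 'cy': 197.68481364032164, 'k1': -0.044308924109607344, 'eye': array([616.88081782,  65.45777886, 479.0758661 ]), 'orientation': array([ 2.84187949e+00, -6.19509646e-04, -1.44528792e+00])}
```

View pics/w1.png

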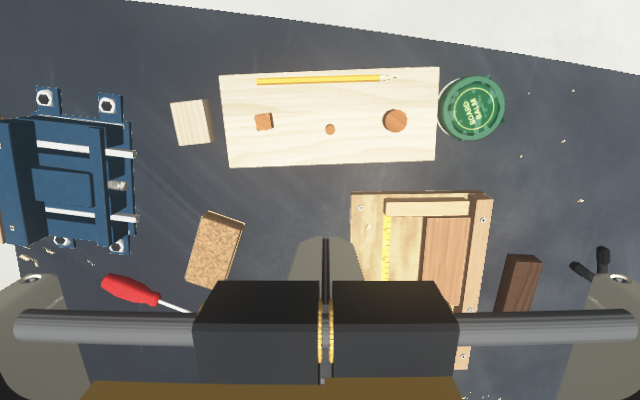

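The wrist view shows the square peg at (263,122), the slim at (330,129) and the thick at (396,121), all seen nearly from straight above. The pencil runs along row 79. Next I'll take centroids from this image and the top view to get the heights.

```bash
cat >> h.py <<'E'
def blobs(d,seeds,r=22):
    img=d['img'].astype(int); hsv=cv2.cvtColor(d['img'],cv2.COLOR_BGR2HSV)
    out=[]
    for u,v in seeds:
        s=hsv[v-r:v+r,u-r:u+r,1]
        t,m=cv2.threshold(s,0,255,cv2.THRESH_OTSU)
        n,l,st,c=cv2.connectedComponentsWithStats(m)
        k=1+np.argmax([st[i,4]/(1+.05*np.hypot(*(c[i]-r))**2) for i in range(1,n)])
        out.append((c[k][0]+u-r,c[k][1]+v-r,st[k].tolist()))
    return out
def tri(d1,p1,d2,p2):
    a,x=ray(d1,*p1);b,y=ray(d2,*p2)
    s=np.linalg.lstsq(np.c_[x,-y],b-a,rcond=None)[0]
    return (a+s[0]*x+b+s[1]*y)/2, np.linalg.norm(a+s[0]*x-b-s[1]*y)
E
python3 - <<'E'
from h import *
w=robot.get_image('wrist')
t=robot.get_image('top')
B=blobs(w,[(263,122),(330,129),(396,121)]); T=blobs(t,[(226,178),(258,178),(290,169)],10)
for b,c in zip(B,T):
    print(np.round(b[:2],1),b[2],np.round(c[:2],1),c[2]); print('  w@70',np.round(onz(w,*b[:2],70),1),'t@70',np.round(onz(t,*c[:2],70),1), np.round(tri(w,b[:2],t,c[:2])[0],1))
v=[cv2.resize(w['img'][v-25:v+25,u-25:u+25],(250,250)) for u,v in[(263,122),(330,129),(396,121)]]
cv2.imwrite('pics/c1.png',np.hstack(v)); print(robot.current_contact_force())
E
```

```text
[263.6 121.3] [13, 13, 20, 18, 281] [224.3 176.7] [0, 0, 20, 20, 345]
  w@70 [579.2 136.4  70. ] t@70 [579.1 140.1  70. ] [579.  137.6  73. ]
[329.7 129. ] [17, 17, 10, 11, 80] [259. 180.] [10, 12, 3, 1, 3]
  w@70 [580.   54.9  70. ] t@70 [569.4  52.4  70. ] [575.6  55.7  34.8]
[394.4 120.2] [8, 10, 25, 23, 444] [289.1 168.2] [4, 4, 11, 12, 98]
  w@70 [600.5 -22.2  70. ] t@70 [598.6 -24.   70. ] [600.  -23.7  62.5]
[ 0.07028348 -0.85507788 -0.35031319]
```

View pics/c1.png

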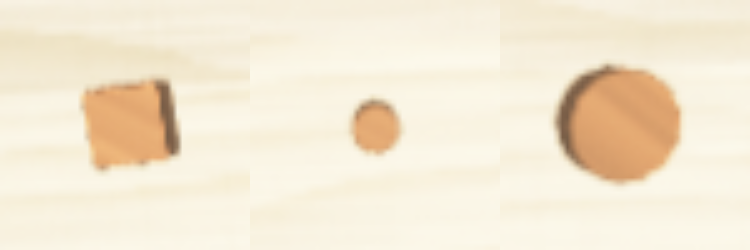

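The crops show that the bright top faces are separate from the dark sides. Their centres are: square about (263,122), slim about (330.2,129.8), thick about (396.2,121). I'll press the thick peg first and continue only if it ends up home.

```bash
cat > press.py <<'E'
from h import *
def press(x,y):
    p=robot.current_tcp_pos()
    robot.move_linear([x,y,max(110,min(p[2],110))],speed=200)
    robot.move_linear([x,y,82],speed=100); robot.sleep(0.2)
    f0=robot.current_contact_force()
    s=robot.move_linear([x,y,51.5],speed=20,f_stop=14)
    z=robot.current_tcp_pos()[2]; f=robot.current_contact_force()-f0
    robot.move_linear([x,y,110],speed=120)
    print(s,round(z,2),np.round(f,1),robot.current_t()); return z
E
python3 - <<'E'
from press import *
w=robot.get_image('wrist'); img=w['img']; C={}
for n,(u,v) in dict(square=(263,122),slim=(330,129),thick=(396,121)).items():
    h=cv2.cvtColor(img[v-22:v+22,u-22:u+22],cv2.COLOR_BGR2HSV)
    m=cv2.inRange(h,(3,90,170),(25,255,255)); l=cv2.connectedComponentsWithStats(m)
    k=1+np.argmax(l[2][1:,4]); c=l[3][k]+[u-22,v-22]
    C[n]=onz(w,*c,70)[:2]; print(n,c.round(1),l[2][k],C[n].round(1))
np.save('C.npy',C)
press(*C['thick'])
E
```

```text
square [262.8 121.4] [ 14  13  17  17 236] [579.  137.5]
slim [329.8 129. ] [18 18  9  9 68] [579.9  54.9]
thick [395.7 120.7] [ 11  11  22  22 386] [600.2 -23.8]
False 51.64 [0.4 0.5 0.2] 8.7917
```

No contact force was felt, so I'll look before doing anything else.

Run:
```python
from h import *
print(robot.current_gripper_width(),robot.current_tcp_pos(),robot.current_eef_rot(),robot.current_contact_force())
w=snap('wrist','w2.png');s=robot.get_image('scene'); t=robot.get_image('top')
a=cv2.resize(s['img'][120:240,190:350],(640,480)); cv2.imwrite('pics/s2.png',a)
```

```text
0.009362156078706241 [599.86395947 -23.70265089 109.66502332] [-3.14145009e+00  4.09791633e-04  1.26424821e-01] [ 0.00723508 -0.79269998  0.20256015]
```

View pics/w2.png

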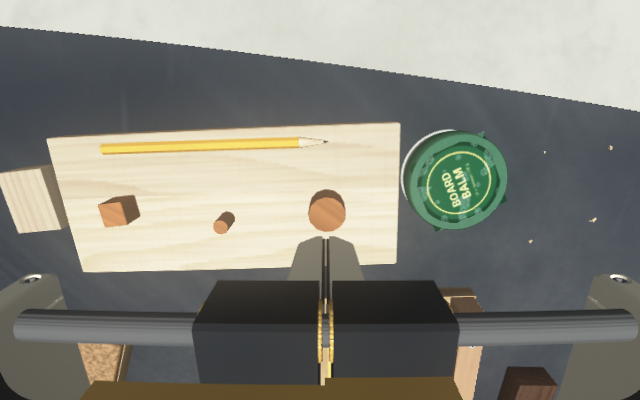

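View pics/s2.png

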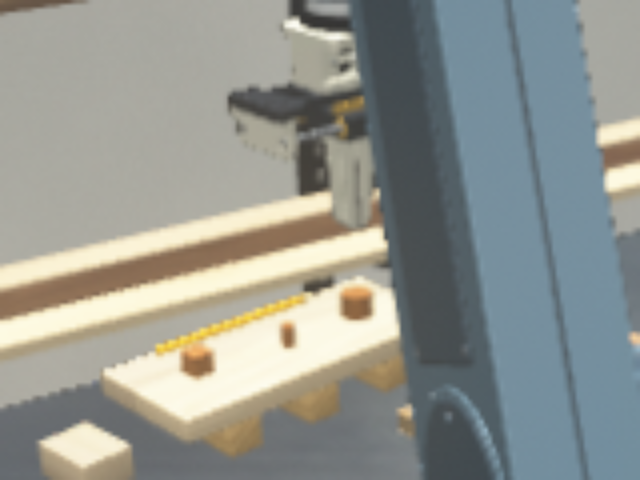

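The wrist view shows the thick peg at (327,211), just ahead of the fingertips at about (325,240). The scene crop shows all three pegs still proud, so the tip probably came down beside the peg. I'll check this by casting rays.

Run:
```python
from h import *
w=robot.get_image('wrist'); t=robot.get_image('top')
print(w['eye'],w['orientation'])
for n,u,v in(('square',114,215),('slim',221,227),('thick',327,211)): print(n,onz(w,u,v,70).round(1))
print('tip',onz(w,325,240,109.7).round(1), robot.current_tcp_pos())
f=200/np.tan(np.radians(w['fovy'])/2)
M=R.from_euler('xyz',w['orientation'])
for p in (robot.current_tcp_pos(),[600,-24,70]):
  q=M.inv().apply(np.array(p)-w['eye']); s=q[:2]/q[2]; print((s*(1+w['k1']*(s@s)))*f+[w['cx'],w['cy']])
print('board corners top', [onz(t,u,v,51).round(0) for u,v in((205,160),(307,143),(315,185),(211,205))])
```

```text
[682.28136331 -12.04308696 297.8520799 ] [ 2.84001433e+00  3.79582646e-04 -1.44430579e+00]
square [578.2 135.8  70. ]
slim [579.1  54.1  70. ]
thick [601.9 -23.5  70. ]
tip [596.6 -22.7 109.7] [599.61132033 -23.69235472 109.02524054]
[327.13126155 235.37157213]
[327.33734708 213.4966636 ]
board corners top [array([626., 195.,  51.]), array([667., -70.,  51.]), array([557., -89.,  51.]), array([509., 179.,  51.])]
```

The rays agree that the peg is at (600,-24). The question is whether it moved, so I'll compare the scene camera images from before and after.

Run:
```python
from h import *
a=cv2.imread('pics/scene1.png'); b=robot.get_image('scene')['img']
c=lambda i:cv2.resize(i[180:225,210:300],(720,300)[:1]+(290,),interpolation=cv2.INTER_NEAREST)
cv2.imwrite('pics/cmp.png',np.vstack([c(a),c(b)]))
p=robot.current_tcp_pos(); print(p,robot.current_t(),robot.current_contact_force())
```

```text
[599.7533651  -23.71934043 109.20620404] 9.0917 [ 0.42906269 -0.23475625  0.48847527]
```

View pics/cmp.png

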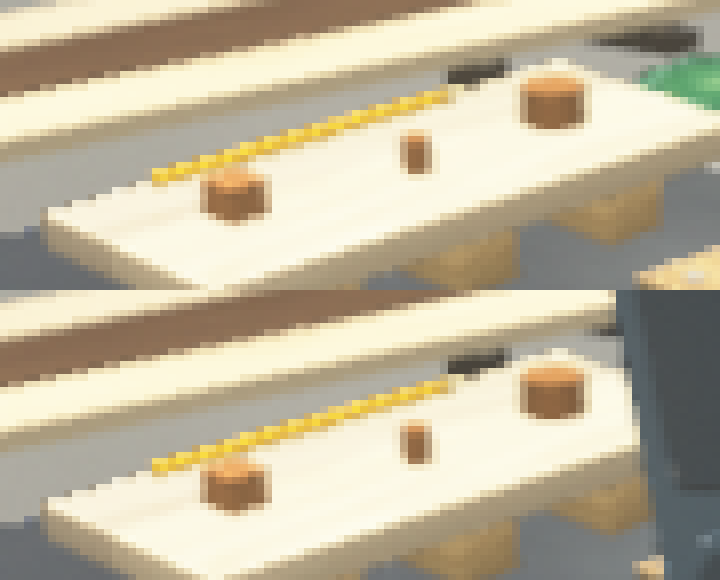

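The two scene views are identical, with the thick peg at (553,100) in both crops, so it hasn't moved. The tip seems to hang higher than the reported TCP. I'll measure the tip height from the images.

Run:
```python
from h import *
s=robot.get_image('scene'); print(robot.current_t())
f=200/np.tan(np.radians(s['fovy'])/2); M=R.from_euler('xyz',s['orientation'])
def pr(d,p):
  f=200/np.tan(np.radians(d['fovy'])/2); M=R.from_euler('xyz',d['orientation'])
  q=M.inv().apply(np.array(p)-d['eye']); r=q[:2]/q[2]; return ((r*(1+d['k1']*(r@r)))*f+[d['cx'],d['cy']]).round(1)
for z in(66,70,74,109,115,120,125,130,140): print(z,pr(s,[600,-24,z]))
w=robot.get_image('wrist')
for z in(109,115,120,125,130): print(z,pr(w,[600,-24,z]),pr(w,[607.5,-24,z]))
cv2.imwrite('pics/z.png',np.hstack([cv2.resize(s['img'][140:210,250:300],(400,560),interpolation=cv2.INTER_NEAREST),cv2.resize(w['img'][180:250,300:350],(400,560),interpolation=cv2.INTER_NEAREST)]))
```

```text
9.1417
66 [278.  194.5]
70 [277.9 193.4]
74 [277.9 192.3]
109 [277.6 182.8]
115 [277.5 181.1]
120 [277.5 179.8]
125 [277.4 178.4]
130 [277.4 177. ]
140 [277.3 174.2]
109 [327.4 235.2] [329.  224.2]
115 [327.5 239.2] [329.1 227.9]
120 [327.5 242.7] [329.2 231.1]
125 [327.6 246.3] [329.3 234.6]
130 [327.7 250.2] [329.4 238.2]
```

View pics/z.png

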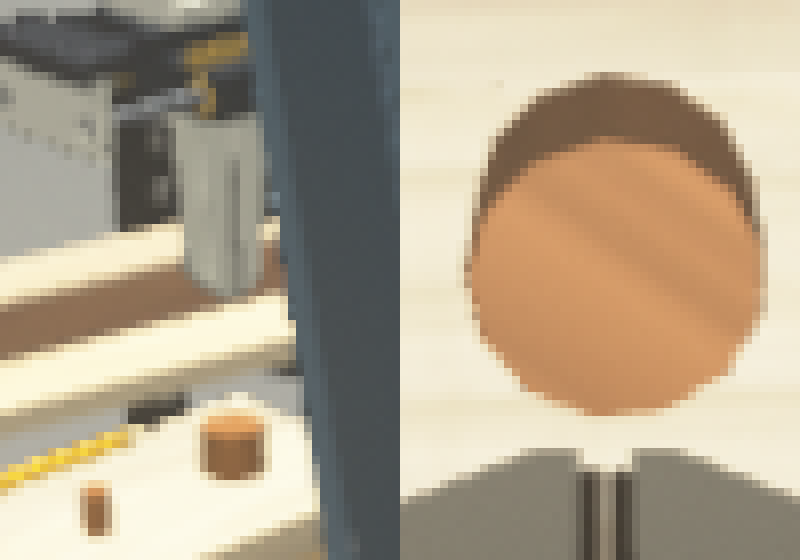

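The scene view puts the tip's underside at row 177, so z≈130, and the wrist view gives about 127. The reported TCP is 109, so the fingertips really end about 19–20 mm higher than reported. I'll allow for that: home should read about z≈34. I'll go down slowly, with the force guard as the limit.

```bash
sed -i 's/110,min(p\[2\],110)/90,min(p[2],90)/; s/,82\],speed=100/,60],speed=100/; s/51\.5\],speed=20/29],speed=20/; s/,110\],speed=120/,90],speed=120/' press.py
python3 - <<'E'
from press import *
C=np.load('C.npy',allow_pickle=True).item()
press(*C['thick'])
w=robot.get_image('wrist'); s=snap('scene','scene3.png')
cv2.imwrite('pics/z3.png',cv2.resize(s['img'][180:225,210:300],(720,360),interpolation=cv2.INTER_NEAREST))
E
```

```text
True 30.79 [-1.5 -0.6  4.3] 12.1167
```

View pics/z3.png

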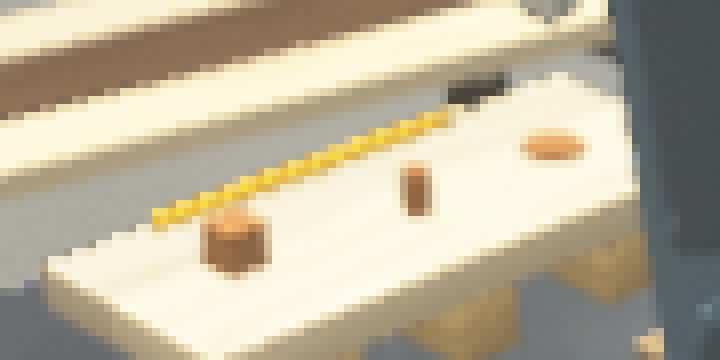

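The thick peg is now almost flush, at (553,148) in the crop, and the firm stop tripped the guard at a reading of z≈31. Next come the square and slim pegs, each with a check that it stopped at the same level.

```bash
sed -i 's/,29\],speed=20/,27.5],speed=20/' press.py
python3 - <<'E'
from press import *
C=np.load('C.npy',allow_pickle=True).item()
z=press(*C['square'])
if 28.5<z<33: z=press(*C['slim'])
if 28.5<z<33:
    p=robot.current_tcp_pos(); robot.move_linear([p[0]-40,p[1],240],speed=200)
s=robot.get_image('scene'); w=robot.get_image('wrist')
print(robot.current_t())
a=cv2.resize(s['img'][175:230,200:310],(640,320),interpolation=cv2.INTER_NEAREST)
cv2.imwrite('pics/z4.png',np.vstack([a,w['img'][:250]]))
E
```

```text
True 30.75 [-0.9  1.1  4.6] 15.8167
True 30.74 [-0.7 -0.5  5. ] 19.025
20.05
```

View pics/z4.png

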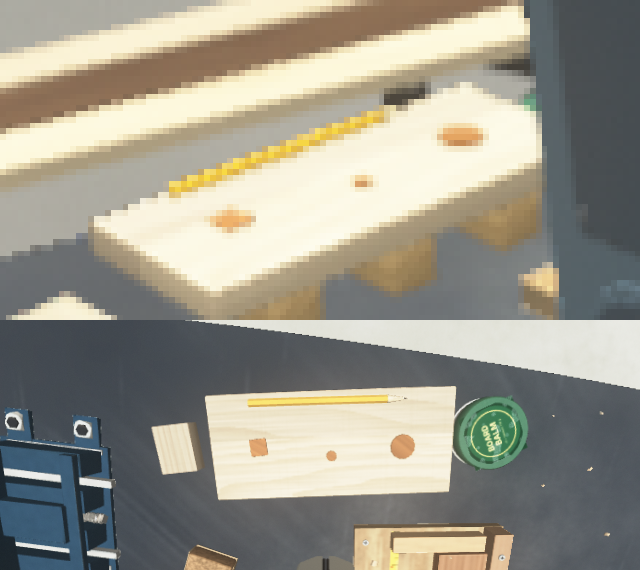

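All three pegs now sit level and nearly flush: (232,220), (362,181) and (461,136) in the scene crop. The pencil, tin and white block are where they were, and the arm is clear.

```bash
python3 -c "
from bench import robot
print(robot.hand_in())"
```

```text
the job is handed in; nothing more can be done
None
```

I pressed all three pegs down to their firm stops in order (thick, square, slim), left the arm clear with the pencil, tin and white block where they were, and handed the job in at about 20 s; a first try at the thick peg stopped short because the fingertips end about 20 mm higher than reported, and it touched nothing.

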